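Draw out the tile stand's leg to its mark and cam it tight

ROBOT

A 6-joint arm with a two-finger parallel gripper is mounted at the origin on the work surface. World frame = base frame: x ahead of the robot, y to its left, z up, the work surface at z = 0. Lengths are in mm, angles in rad, forces in N, time in s.
With the tool pointing down it reaches from about 300 to 775 mm from the base axis. Payload 14.6 kg.
Tool frame: the origin (TCP) lies midway between the tips of the shut fingers; the grasp point (between the pads) lies 19 mm behind it; y points along the fingers, z is the direction in which the jaws open and shut, and the axes are right-handed (so a half turn about y gives the same grasp; the last joint's range is limited). The gripper opens to 94 mm and grips with 3 to 60 N. Pads are 16 mm wide; open, the fingers measure 119 mm over their backs; the gripper's body (75 mm by 177 mm) begins 78 mm behind the grasp point.
Start: joints at [1.193, 0.3, 1.521, -0, 1.321, -0.067], TCP at [168.198, 523.64, 205.446] pointing down, gripper open.
Joint ranges: [-3.03, 3.03], [-0.79, 2.21], [0.23, 2.52], [-1.04, 4.18], [0, 3.07], [-2.55, 2.55]. Speed limits (rad/s): [2.22, 2.22, 2.57, 3.14, 3.14, 3.14].

INTERFACE

Orientations are given as [roll, pitch, yaw] about the fixed x, y, z axes, in that order (R = Rz(yaw) Ry(pitch) Rx(roll)).
In Python, from cell import manip gives the robot as it stands.
- The arm moves only by the tool play_rows, never from a script. Its argument "series" is a list of rows, each a list of 3 entries, a list of its own where there are three numbers: the shift along the tool's x, y, z in m, then the turn about the tool's y in rad, then the closure, from 0 (fully open) to 1 (shut). In form: [[[dx, dy, dz], twist, grip], ...]. A call has 1 to 20 rows; each row is the pose to reach, as a shift and turn from the pose measured when the call began, along the tool's axes at that moment; what a row does not reach only later rows make up. A row lasts 1/10 s, in which the tool goes at most 50 mm and 8.59 degrees, less where a joint would pass 70% of its speed; a pose out of reach is approached as far as the arm can. A call with a gripper value outside its range is refused whole. The fingers move at their own pace and stop on an object; "squeeze" is the grip in N (left out, the last holds). Time passes only in rows, so rows that repeat a pose let the fingers close. It gives the time, the measured TCP pose, the force and the opening at its end, in the units of the state.
- manip.read_state(): the state, without advancing time (a new reading comes with each control period).
- manip.camera(name): name is "scene" or "top" or "wrist"; returns the picture (480x640x3 uint8, red, green, blue); there is no depth.
- manip.camera_params(name): a dict with "K" (3x3 intrinsics, pixels), "rvec" (rotation vector, rad) and "tvec" (3), from world to camera coordinates, as OpenCV has them. Camera axes: x right, y down, z forward; pixel columns grow to the right and rows downward; lengths in mm; the calibration is good to about 2 mm. A picture is of the moment at which its call begins: read the wrist's pose just before it. camera_params takes no time and is no camera call; for the wrist camera it gives the pose at the moment of the call.
- manip.sign_off(): hands the job in, once; it reports no verdict.
The state is a dict: "clock": time; "joints": joint angles; "qd": joint speeds; "effort": joint torques, N m; "eef_pos": TCP position; "eef_rot": TCP orientation; "wrist_force": force on the tool from outside, world axes, zero at the start; "moment": the same for the moment, N m; "finger_gap": finger opening in mm.
Only numpy, scipy, OpenCV 4.12 (cv2) and the standard library are available. Lean on these libraries where they do the work, as an engineer would, in place of code of your own. Each camera call takes 0.05 s, during which the arm holds its last target. There are 200 camera calls.

TASK

Lift the sprinkle tin off the flavour tile stand by its handle and set it down gently, upright, on the counter beside the stand. Then draw the stand's spring-loaded leg out until its pointer lines up with the middle of the steel spring clip on the track, and, holding it there, fold the cam lever fully closed against the leg. Finish while still holding the leg and the closed lever, with the pointer at the clip; do not let go, and leave the scoop, cone and dish where they are.

Things in the scene. Friction and masses are not known exactly. Their poses are not given: they have to be found in the camera images.
- stand: flavour tile stand, fixed, origin on the counter; the leg slides out along its +y; +x faces the customers. Sizes in mm: steel track x -55..55, y -110..290, 10 high; on it a white housing x -55..55, y -110..30, whose flat top at z 55 is the deck where the tin stands; a white ceramic tile upright at its +x edge (x 59..65, y -90..0, top z 120)
- leg: sliding aluminium leg, axes as the stand's, origin at counter height under the crossbar's middle (mm): bar 30 wide, top z 24; T-shaped pull with crossbar x -60..60, y -5..5, z 40..74 and upright stem x -8..6, y -55..-5, z 24..74. Starts fully in (origin at stand y 110), slides 150 along +y; a spring draws it in with 3 to 4 N, also when the lever is closed, so it must stay held
- leg_pull (a point): middle of the upper edge of the crossbar's housing side (leg x 0, y -5, z 74 mm). Open fingers pressing on that side, one each side of stem and lever, draw the leg out
- leg_pointer (a point): tip of the small dark steel pointer, 10 mm wide, on the leg's +x side, outward of the crossbar (leg x 33, y 27, z 22 mm)
- lever (a joint): cam lever on the stem, rad: 0 = closed, upright against the stem's +x side; positive = tip leans out to leg +x; starts at 0.5 to 0.65. Steel plate 8 mm thick, leg y -40..-10, pivot along y at leg x 12, z 32 mm. Stiff, stays where left; about 7 N at the tip moves it. Squeezing stem and lever between the fingers closes it and holds the leg: together 24 mm along x when closed (leg x -8..16)
- lever_tip (a point): top edge of the cam lever, middle of its width and thickness, 40 mm from the pivot; with the lever at 0.65 its outer edge is at leg x 40 mm
- clip: steel spring clip on the track's +x edge, the length mark, fixed, axes as the stand's; 14 mm wide along y with a raised dark rib 3 mm wide at its middle, top 26 mm above the counter. Origin at z 10 mm, middle of its width: the leg is at the mark when the pointer's y in this frame is 0, which is 50 to 110 mm out from fully in
- tin: metal sprinkle tin, round, 76 mm diameter, 86 high, 0.2 to 0.4 kg, standing on the deck; origin at the centre of its underside, z up. Closed lid with an arched handle
- tin_handle (a point): middle of the tin's handle bar, 121 mm above its underside: the bar is 10 x 10 mm thick and 64 long along the tin's y axis, with 48 mm free between its posts and 30 mm free below it
- scoop: rose gold ice cream scoop lying on the counter, about 190 mm long; bystander
- cone: white ceramic cone standing point up, 72 mm wide, 107 high; bystander
- dish: clear glass dish, 100 mm wide, 45 high; bystander
There are look-alikes about, which are no part of the job. Leave any green look-alike of the tin alone.

How it is judged:
By the outcome, as a careful person would: the job done as asked, in the order asked, and still so for the second after the job is handed in, while the arm keeps its last pose, push and grip.
It also fails if it takes over 51 s, if anything falls off the work surface, if the arm or the gripper's body presses on something with over 40 N, if the wrist force passes 120 N, or if a joint passes its speed limit or range.

## Working session

There is one attempt and no reset: what is moved stays moved. The work goes in short steps, Python scripts to look and compute and a tool call to move; the robot and the scene stay as the last step left them, time stands still between calls to the robot, and variables do not carry over. Pictures are saved under pics/ and viewed, about 8 in all and at most 12, crops included, and the job is handed in when it is done.

Besides the shell and the picture viewer there is one more tool, called by a JSON object that holds its "method" and its "body", one argument or row to a line. play_rows: Moves the arm, as the interface text tells. Its arguments: {"type":"object","properties":{"series":{"type":"array","items":{"type":"array"}},"squeeze":{"type":"number"}},"required":["series"]}

```bash
mkdir -p pics; ls; cat > h.py <<'E'
from cell import manip
import numpy as np, cv2
def P(n):
    p=manip.camera_params(n); R=cv2.Rodrigues(np.array(p["rvec"],float))[0]
    return np.array(p["K"],float),R,np.array(p["tvec"],float).ravel()
def ray(n,uv,z,par=None):
    K,R,t=par or P(n); c=-R.T@t; d=R.T@np.linalg.solve(K,[uv[0],uv[1],1]); return c+d*(z-c[2])/d[2]
def proj(n,X,par=None):
    K,R,t=par or P(n); q=K@(R@np.asarray(X,float)+t); return q[:2]/q[2]
def shot(n,name):
    im=manip.camera(n); cv2.imwrite(f"pics/{name}.png",im[:,:,::-1]); return im
E
python3 - <<'E'
from h import *
s=manip.read_state(); print(s)
a=shot("top","top0"); b=shot("scene","scene0"); c=shot("wrist","wrist0")
for n in("top","scene","wrist"):
    K,R,t=P(n); print(n,K.tolist(),(-R.T@t).round(0),R[2].round(2))
E
```

```text
pics
{'clock': 0.0, 'joints': array([ 1.19340608e+00,  3.00491243e-01,  1.52156032e+00,  2.91827034e-05,
        1.32070628e+00, -6.66103206e-02]), 'qd': array([ 0.00105441, -0.00014827, -0.00101856, -0.00030665,  0.00157516,
        0.00082574]), 'effort': array([ 5.43309987e-03, -5.31813169e+01, -3.52746499e+01,  7.11041735e-02,
        2.42605212e-02, -7.72199337e-05]), 'eef_pos': array([168.09707921, 523.41368805, 204.88406745]), 'eef_rot': array([-1.57195705e+00,  1.05759592e-04, -3.10787226e-01]), 'wrist_force': array([ 0.28651192, -0.23145745,  0.66907715]), 'moment': array([ 0.01553915,  0.02621984, -0.03404254]), 'finger_gap': 93.76900005718393}
top [[579.9725249810265, 0.0, 317.56700008806973], [0.0, 579.9725249810265, 244.7789150614615], [0.0, 0.0, 1.0]] [ 477.  -34. 1171.] [ 0.04  0.01 -1.  ]
scene [[544.633234187945, 0.0, 315.05980707637735], [0.0, 544.633234187945, 241.96030753937055], [0.0, 0.0, 1.0]] [1170.  379.  722.] [-0.66 -0.42 -0.62]
wrist [[400.07310775433587, 0.0, 327.69784674241197], [0.0, 400.07310775433587, 243.6248342844588], [0.0, 0.0, 1.0]] [103. 545. 385.] [ 0.23 -0.08 -0.97]
```

View pics/top0.png

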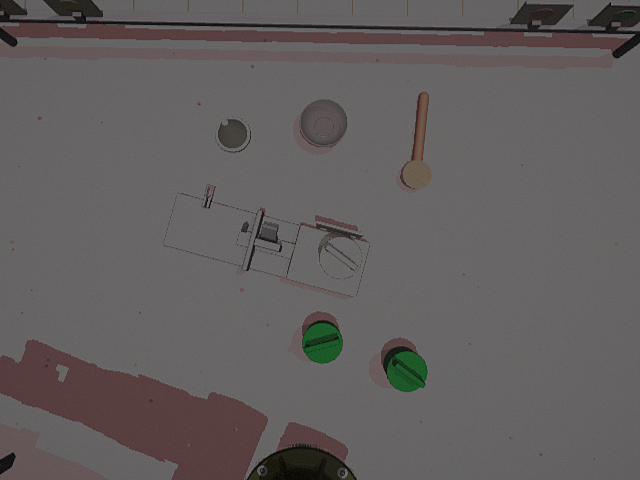

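View pics/scene0.png

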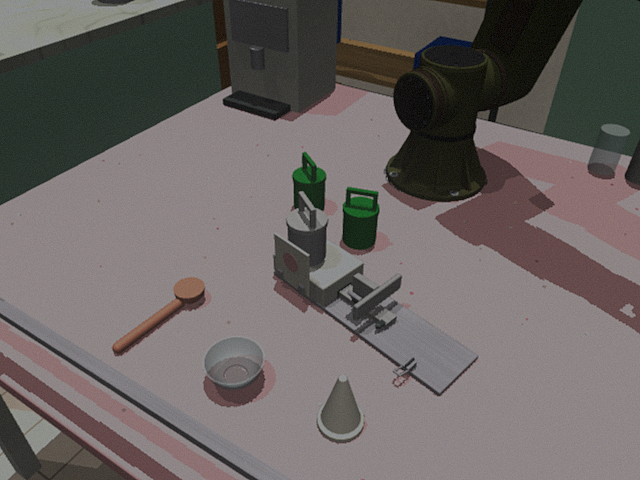

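The top view shows the stand (track corners about (178,193) and (164,245), housing right end (369,240) and (357,296)). There are three tins: bare metal on the deck at (341,257), green at (322,342) and green at (407,371). The metal one on the deck is the target. I'll confirm it in an enlarged crop.

```bash
python3 - <<'E'
from h import *
a=cv2.imread("pics/top0.png")
def g(x): return np.clip(255*(x/255.)**0.6*1.15,0,255).astype(np.uint8)
c=cv2.resize(g(a[170:310,150:390]),None,fx=3.33,fy=3.33,interpolation=cv2.INTER_CUBIC)
cv2.imwrite("pics/topc.png",c)
b=cv2.imread("pics/scene0.png")
c=cv2.resize(g(b[180:400,260:490]),None,fx=2.7,fy=2.7,interpolation=cv2.INTER_CUBIC)
cv2.imwrite("pics/scenec.png",c)
for uv,z in [((178,193),10),((164,245),10),((369,240),55),((357,296),55),((301,223),55),((287,277),55),((341,256),176),((208,197),26),((262,209),74),((245,269),74)]:
    print(uv,z,ray("top",uv,z).round(1))
E
```

```text
(178, 193) 10 [624.3 266.2  10. ]
(164, 245) 10 [518.6 290.9  10. ]
(369, 240) 55 [ 535.6 -117.3   55. ]
(357, 296) 55 [427.6 -96.4  55. ]
(301, 223) 55 [565.5  14.5  55. ]
(287, 277) 55 [460.8  38.9  55. ]
(341, 256) 176 [500.7 -60.7 176. ]
(208, 197) 26 [615.5 202.   26. ]
(262, 209) 74 [589.   88.5  74. ]
(245, 269) 74 [474.3 117.6  74. ]
```

View pics/topc.png

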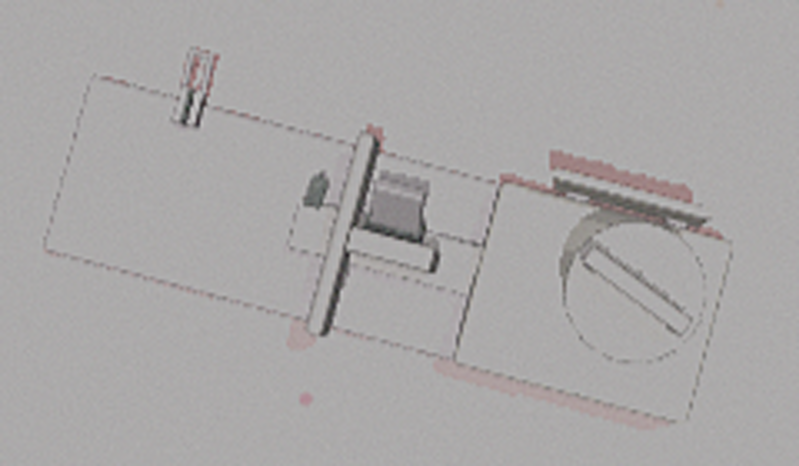

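View pics/scenec.png

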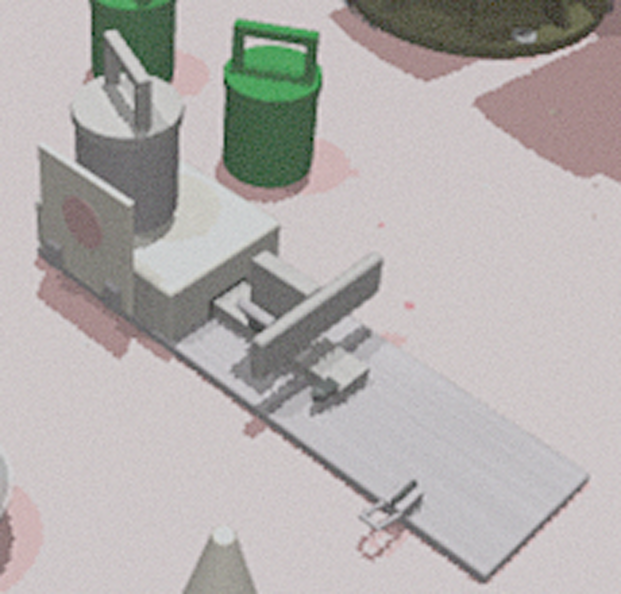

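The crop confirms the target: the bare metal tin on the deck beside the tile, handle bar from about (588,250) to (686,327) in the crop. Both green ones stand on the counter and are look-alikes. Next I'll fit the stand pose and compute the handle pose.

```bash
cat >> h.py <<'E'
def fit(A,B):
    A=np.array(A,float);B=np.array(B,float);a=A-A.mean(0);b=B-B.mean(0)
    th=np.arctan2((a[:,0]*b[:,1]-a[:,1]*b[:,0]).sum(),(a*b).sum())
    R=np.array([[np.cos(th),-np.sin(th)],[np.sin(th),np.cos(th)]]); t=B.mean(0)-R@A.mean(0)
    return th,R,t,(A@R.T+t-B)
E
python3 - <<'E'
from h import *
f=lambda p:(p[0]/3.33+150,p[1]/3.33+170)
cs=[((96,76),10,(55,290)),((45,249),10,(-55,290)),((731,241),55,(55,-110)),((688,420),55,(-55,-110)),((502,180),55,(55,30)),((456,361),55,(-55,30))]
th,R,t,r=fit([c[2] for c in cs],[ray("top",f(c[0]),c[1])[:2] for c in cs])
print("stand",th,t,r.round(1).tolist())
h=[ray("top",f(p),181)[:2] for p in((588,250),(686,327))]
print("handle",np.mean(h,0),np.arctan2(*(h[0]-h[1])[::-1]),np.linalg.norm(h[0]-h[1]))
H=np.array([*np.mean(h,0),181]); print("in scene",proj("scene",H), "tin stand xy",R.T@(H[:2]-t))
for n,uv,z in[("g1",(322,342),100),("g2",(407,371),100),("scoop",(417,174),10),("dish",(324,123),40),("cone",(233,134),0)]: print(n,ray("top",uv,z).round(0))
for p in((0,-190),(-150,60)): print(p,R@p+t)
s=manip.read_state(); from scipy.spatial.transform import Rotation as Ro
print(Ro.from_euler("xyz",s["eef_rot"]).as_matrix().round(3).tolist())
E
```

```text
stand -0.2359149327189817 [504.2425984  -1.9938455] [[0.8, 2.6], [-0.5, 0.9], [1.0, -3.4], [-2.2, -0.5], [1.3, -0.6], [-0.3, 1.1]]
handle [499.50916192 -61.10124595] 0.926905608808202 63.83097156328287
in scene [307.07316853 200.29489458] tin stand xy [  9.21300617 -58.57653734]
g1 [344. -31. 100.]
g2 [ 295. -188.  100.]
scoop [ 673. -214.   10.]
dish [765. -25.  40.]
cone [749. 160.   0.]
(0, -190) [ 459.83339051 -186.73101624]
(-150, 60) [372.42142399  91.40410939]
[[0.952, -0.0, 0.306], [-0.306, -0.001, 0.952], [-0.0, -1.0, -0.001]]
```

{"method": "play_rows", "body": {
  "series": [
    [[0.015, -0.005, -0.014], 0.06, 0],
    [[0.045, -0.01, -0.041], 0.18, 0],
    [[0.08, -0.015, -0.074], 0.32, 0],
    [[0.115, -0.02, -0.106], 0.46, 0],
    [[0.15, -0.025, -0.138], 0.6, 0],
    [[0.185, -0.03, -0.17], 0.74, 0],
    [[0.22, -0.035, -0.202], 0.88, 0],
    [[0.255, -0.035, -0.235], 1.02, 0],
    [[0.29, -0.035, -0.267], 1.16, 0],
    [[0.325, -0.035, -0.299], 1.3, 0],
    [[0.36, -0.035, -0.331], 1.44, 0],
    [[0.395, -0.035, -0.363], 1.58, 0],
    [[0.43, -0.035, -0.396], 1.7, 0],
    [[0.46, -0.035, -0.423], 1.8, 0],
    [[0.482, -0.035, -0.444], 1.87, 0],
    [[0.494, -0.035, -0.455], 1.904, 0],
    [[0.494, -0.035, -0.455], 1.904, 0],
    [[0.494, -0.035, -0.455], 1.904, 0],
    [[0.494, -0.035, -0.455], 1.904, 0]
  ]
}}

```text
clock: 2.05
eef_pos: [499.0, -59.6, 240.6]
eef_rot: [-1.57, -0.001, -2.212]
wrist_force: [0.4, -0.1, -0.9]
finger_gap: 93.5
```

```bash
python3 - <<'E'
from h import *
par=P("wrist"); shot("wrist","w1"); np.save("w1.npy",np.array([*par[0].ravel(),*par[1].ravel(),*par[2]]))
print(proj("wrist",[499.5,-61.1,181],par), (-par[1].T@par[2]).round(0))
s=manip.read_state();print(s["eef_pos"],s["eef_rot"])
E
```

```text
[327.53628401 262.5729442 ] [543.  -3. 421.]
[499.01325069 -59.65717736 240.63483178] [-1.57035013e+00 -6.24722466e-04 -2.21253790e+00]
```

View pics/w1.png

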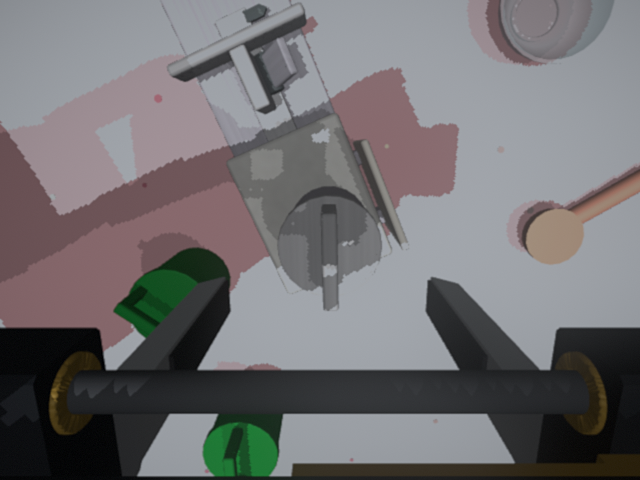

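The picture shows the handle bar from (329,206) to (331,300), centred between the fingers at (225,285) and (430,285), about 1 mm off across the jaws. I'll descend and grip.

{"method": "play_rows", "body": {
  "series": [
    [[0, 0.008, 0], 0, 0],
    [[-0.001, 0.025, 0.0], 0, 0],
    [[-0.003, 0.045, 0], 0, 0],
    [[-0.003, 0.063, 0], 0, 0],
    [[-0.003, 0.077, 0], 0, 0],
    [[-0.003, 0.083, 0], 0, 0],
    [[-0.003, 0.083, 0], 0, 0.5],
    [[-0.003, 0.083, 0], 0, 1],
    [[-0.003, 0.083, 0], 0, 1],
    [[-0.003, 0.083, 0], 0, 1],
    [[-0.003, 0.083, 0], 0, 1],
    [[-0.003, 0.083, 0], 0, 1],
    [[-0.003, 0.083, 0], 0, 1],
    [[-0.003, 0.083, 0], 0, 1]
  ],
  "squeeze": 25
}}

```text
clock: 3.5
eef_pos: [500.8, -57.3, 157.7]
eef_rot: [-1.57, -0.001, -2.213]
wrist_force: [1.4, 0.6, 0.1]
finger_gap: 33.2
```

{"method": "play_rows", "body": {
  "series": [
    [[0, 0, 0], 0, 1],
    [[0, 0, 0], 0, 1],
    [[0, 0, 0], 0, 1],
    [[0, 0, 0], 0, 1],
    [[0, 0, 0], 0, 1],
    [[0, 0, 0], 0, 1],
    [[0, 0, 0], 0, 1]
  ]
}}

```text
clock: 4.2
eef_pos: [500.8, -57.3, 157.6]
eef_rot: [-1.57, -0.001, -2.213]
wrist_force: [1.0, -0.2, -2.0]
finger_gap: 9.8
```

{"method": "play_rows", "body": {
  "series": [
    [[0, -0.005, 0], 0, 1],
    [[0, -0.015, 0], 0, 1],
    [[0, -0.03, 0], 0, 1],
    [[0, -0.045, 0], 0, 1],
    [[0, -0.055, 0], 0, 1],
    [[0.003, -0.06, 0.001], 0, 1],
    [[0.012, -0.06, 0.004], 0, 1],
    [[0.027, -0.06, 0.01], 0, 1],
    [[0.045, -0.06, 0.016], 0, 1],
    [[0.065, -0.06, 0.023], 0, 1],
    [[0.085, -0.06, 0.03], 0, 1],
    [[0.103, -0.06, 0.036], 0, 1],
    [[0.117, -0.06, 0.041], 0, 1],
    [[0.125, -0.06, 0.044], 0, 1],
    [[0.128, -0.06, 0.045], 0, 1],
    [[0.128, -0.06, 0.045], 0, 1],
    [[0.128, -0.06, 0.045], 0, 1],
    [[0.128, -0.06, 0.045], 0, 1]
  ]
}}

```text
clock: 6.0
eef_pos: [460.4, -186.2, 217.7]
eef_rot: [-1.57, -0.001, -2.212]
wrist_force: [-0.7, -0.7, -2.4]
finger_gap: 9.6
```

{"method": "play_rows", "body": {
  "series": [
    [[0, 0.008, 0], 0, 1],
    [[0, 0.022, 0], 0, 1],
    [[0, 0.04, 0], 0, 1],
    [[0, 0.058, 0], 0, 1],
    [[0, 0.075, 0], 0, 1],
    [[0, 0.09, 0], 0, 1],
    [[0, 0.1, 0], 0, 1],
    [[0, 0.106, 0], 0, 1],
    [[0, 0.109, 0], 0, 1],
    [[0, 0.111, 0], 0, 1],
    [[0, 0.1125, 0], 0, 1],
    [[0, 0.1135, 0], 0, 1],
    [[0, 0.1145, 0], 0, 1],
    [[0, 0.1145, 0], 0, 1],
    [[0, 0.1145, 0], 0, 1]
  ]
}}

```text
clock: 7.5
eef_pos: [460.4, -186.3, 103.3]
eef_rot: [-1.57, -0.001, -2.212]
wrist_force: [-0.4, 0.1, -3.0]
finger_gap: 9.6
```

{"method": "play_rows", "body": {
  "series": [
    [[0, 0.0004, 0], 0, 1],
    [[0, 0.0008, 0], 0, 1],
    [[0, 0.001, 0], 0, 1],
    [[0, 0.001, 0], 0, 1],
    [[0, 0.001, 0], 0, 1]
  ]
}}

```text
clock: 8.0
eef_pos: [460.6, -186.4, 102.5]
eef_rot: [-1.57, -0.0, -2.212]
wrist_force: [1.1, -0.3, 1.4]
finger_gap: 9.8
```

{"method": "play_rows", "body": {
  "series": [
    [[0, 0, 0], 0, 0.8],
    [[0, 0, 0], 0, 0.6],
    [[0, 0, 0], 0, 0.3],
    [[0, 0, 0], 0, 0],
    [[0, 0, 0], 0, 0],
    [[0, 0, 0], 0, 0],
    [[0, 0, 0], 0, 0],
    [[0, 0, 0], 0, 0]
  ]
}}

```text
clock: 8.8
eef_pos: [460.7, -186.4, 102.5]
eef_rot: [-1.57, -0.0, -2.212]
wrist_force: [0.2, 0.2, -0.2]
finger_gap: 69.8
```

{"method": "play_rows", "body": {
  "series": [
    [[0, -0.005, 0], 0, 0],
    [[0, -0.02, 0], 0, 0],
    [[0, -0.045, 0], 0, 0],
    [[0, -0.075, 0], 0, 0],
    [[0, -0.1, 0], 0, 0],
    [[-0.005, -0.12, -0.002], 0, 0],
    [[-0.025, -0.13, -0.01], -0.05, 0],
    [[-0.055, -0.13, -0.024], -0.1, 0],
    [[-0.09, -0.13, -0.039], -0.16, 0],
    [[-0.125, -0.13, -0.054], -0.22, 0],
    [[-0.16, -0.13, -0.069], -0.28, 0],
    [[-0.195, -0.125, -0.084], -0.34, 0],
    [[-0.225, -0.12, -0.097], -0.38, 0],
    [[-0.245, -0.115, -0.106], -0.4, 0],
    [[-0.252, -0.11, -0.109], -0.405, 0],
    [[-0.252, -0.11, -0.109], -0.405, 0],
    [[-0.252, -0.11, -0.109], -0.405, 0]
  ]
}}

```text
clock: 10.5
eef_pos: [523.8, 80.0, 212.5]
eef_rot: [-1.57, -0.001, -1.808]
wrist_force: [-0.0, -0.8, -0.3]
finger_gap: 93.8
```

```bash
cat >> h.py <<'E'
TH=-0.2359; RS=np.array([[np.cos(TH),-np.sin(TH)],[np.sin(TH),np.cos(TH)]]); TS=np.array([504.24,-1.99])
def S2W(p): return np.array([*(RS@np.array(p[:2],float)+TS),p[2]])
def W2S(p): return np.array([*(RS.T@(np.array(p[:2])-TS)),p[2] if len(p)>2 else 0])
E
python3 - <<'E'
from h import *
par=P("wrist"); im=shot("wrist","w2")
print("cam stand",W2S(-par[1].T@par[2]).round(0))
for k,X in dict(pullmid=(0,105,74),cbL=(-60,105,74),cbR=(60,105,74),cbRo=(60,115,74),cbLo=(-60,115,74),stemtip=(-1,55,74),pointer=(33,137,22),trackL=(-55,290,10),trackR=(55,290,10),clip0=(55,205,26)).items(): print(k,proj("wrist",S2W(X),par).round(1))
t=shot("top","top2"); 
g=cv2.resize(t[200:340,300:500],None,fx=2,fy=2)[:,:,::-1]
o=np.zeros((480,640,3),np.uint8); o[:]=im[:,:,::-1]; o[0:280,0:0]=0
cv2.imwrite("pics/w2m.png",np.hstack([o, np.vstack([cv2.resize(t[190:340,360:440],(160,300))[:,:,::-1],np.zeros((180,160,3),np.uint8)])]))
E
```

```text
cam stand [  2. 156. 393.]
pullmid [325.5 207.4]
cbL [250.8 207.5]
cbR [400.2 207.4]
cbRo [400.8 195. ]
cbLo [250.2 195. ]
stemtip [324.4 266.9]
pointer [362.  163.5]
trackL [260.4 -21.7]
trackR [390.7 -21.7]
clip0 [389.7  83. ]
```

View pics/w2m.png

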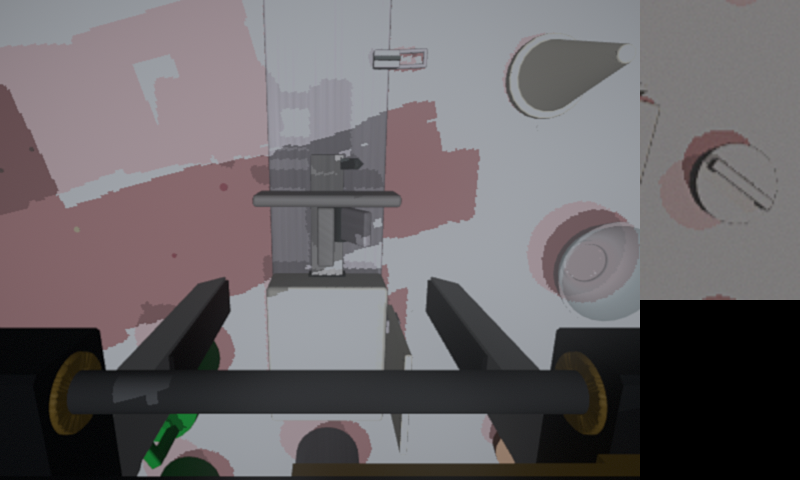

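The wrist view puts the crossbar at (252..401, 200), the pointer at (362,163) and the clip at about (400,58), all within about 1 px of the fit. The tin stands upright on the counter. I'll measure the clip rib from this picture and descend behind the crossbar.

```bash
python3 - <<'E'
from h import *
par=P("wrist"); im=cv2.imread("pics/w2.png",0)
for cs in((374,384),(384,392),(392,398)): print(cs,im[44:74,cs[0]:cs[1]].mean(1).round(0).astype(int).tolist())
for r in(53,56,58,59,60,63): print(r,W2S(ray("wrist",(386,r),26,par)).round(1))
E
```

```text
(374, 384) [157, 157, 157, 158, 151, 134, 142, 151, 153, 154, 149, 123, 92, 82, 78, 74, 106, 146, 156, 156, 156, 157, 143, 93, 68, 105, 149, 160, 159, 159]
(384, 392) [150, 149, 149, 150, 144, 126, 141, 155, 158, 159, 154, 126, 94, 85, 81, 71, 99, 148, 160, 159, 159, 159, 145, 95, 66, 96, 138, 152, 152, 152]
(392, 398) [156, 157, 158, 157, 147, 128, 141, 155, 158, 159, 154, 125, 94, 84, 81, 72, 102, 148, 160, 159, 159, 159, 144, 96, 72, 92, 128, 150, 158, 159]
53 [ 51.3 228.6  26. ]
56 [ 51.4 226.3  26. ]
58 [ 51.5 224.7  26. ]
59 [ 51.5 224.   26. ]
60 [ 51.5 223.2  26. ]
63 [ 51.6 220.8  26. ]
```

{"method": "play_rows", "body": {
  "series": [
    [[0, 0.01, 0], 0, 0],
    [[0, 0.03, 0.001], 0, 0],
    [[0, 0.06, 0.001], 0, 0],
    [[0, 0.09, 0.001], 0, 0],
    [[0, 0.12, 0.001], 0, 0],
    [[0, 0.145, 0.001], 0, 0],
    [[0, 0.16, 0.001], 0, 0],
    [[0, 0.168, 0.001], 0, 0],
    [[0, 0.17, 0.001], 0, 0],
    [[0, 0.17, 0.001], 0, 0],
    [[0, 0.17, 0.001], 0, 0]
  ]
}}

```text
clock: 11.7
eef_pos: [525.6, 79.3, 43.5]
eef_rot: [-1.568, -0.0, -1.809]
wrist_force: [0.8, 0.1, -0.1]
finger_gap: 93.9
```

{"method": "play_rows", "body": {
  "series": [
    [[-0.004, 0, 0], 0, 0],
    [[-0.009, 0, 0], 0, 0],
    [[-0.013, 0, 0], 0, 0],
    [[-0.018, 0, 0], 0, 0],
    [[-0.025, 0, 0], 0, 0],
    [[-0.033, 0, 0], 0, 0],
    [[-0.041, 0, 0], 0, 0],
    [[-0.049, 0, 0], 0, 0],
    [[-0.057, 0, 0], 0, 0],
    [[-0.065, 0, 0], 0, 0],
    [[-0.073, 0, 0], 0, 0],
    [[-0.08, 0, 0], 0, 0],
    [[-0.086, 0, 0], 0, 0],
    [[-0.091, 0, 0], 0, 0],
    [[-0.095, 0, 0], 0, 0],
    [[-0.097, 0, 0], 0, 0],
    [[-0.098, 0, 0], 0, 0],
    [[-0.098, 0, 0], 0, 0],
    [[-0.098, 0, 0], 0, 0]
  ]
}}

```text
clock: 13.6
eef_pos: [548.6, 174.5, 43.5]
eef_rot: [-1.568, -0.0, -1.809]
wrist_force: [0.5, -2.6, 2.1]
finger_gap: 93.9
```

```bash
python3 - <<'E'
from h import *
par=P("wrist"); im=shot("wrist","w3"); s=manip.read_state(); np.savez("w3.npz",K=par[0],R=par[1],t=par[2])
y=W2S(s["eef_pos"])[:2]; print("tcp stand",y, s["wrist_force"])
pp=proj("wrist",S2W((33,y[1]+13+27,22)),par); pc=proj("wrist",S2W((55,225,26)),par); print(pp,pc)
u,v=((pp+pc)/2).astype(int); u0=max(0,min(u-100,440)); v0=max(0,min(v-75,330)); print(u0,v0)
cv2.imwrite("pics/w3c.png",cv2.resize(im[v0:v0+150,u0:u0+200,::-1],None,fx=4,fy=4,interpolation=cv2.INTER_CUBIC))
E
```

```text
tcp stand [  1.81361431 181.97519496] [ 1.67044582 -3.14475981  2.08044802]
[385.46638129 206.09096949] [431.12759464 201.22308177]
308 128
```

View pics/w3c.png

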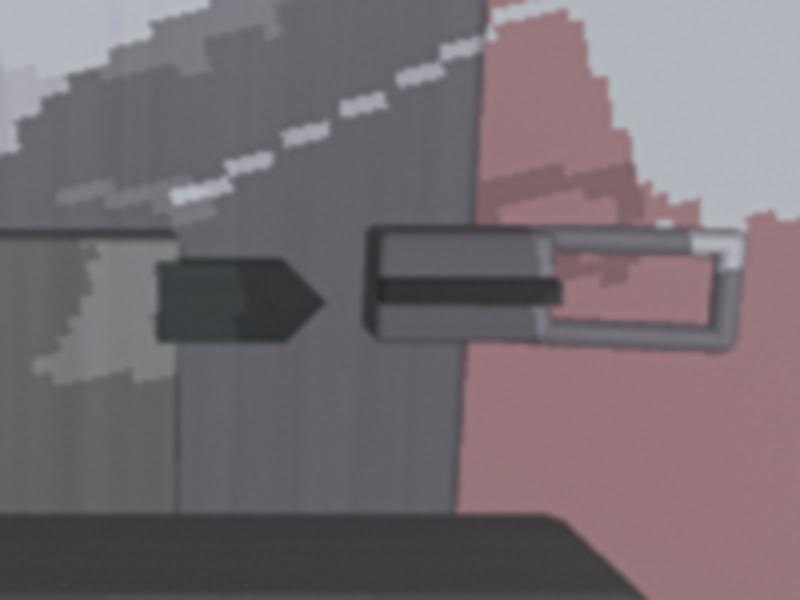

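The crop shows the pointer tip at (325,302) and the rib's middle line from (378,290) to (562,291), so the tip is just short of the mark.

```bash
python3 - <<'E'
from h import *
z=np.load("w3.npz"); par=(z["K"],z["R"],z["t"]); f=lambda p:(308+(p[0]+.5)/4-.5,128+(p[1]+.5)/4-.5)
p=W2S(ray("wrist",f((325,302)),22,par)); a=W2S(ray("wrist",f((378,290)),26,par)); b=W2S(ray("wrist",f((562,291)),26,par))
print(p,a,b, W2S(-par[1].T@par[2]), "remaining",(a+b)[1]/2-p[1])
E
```

```text
[ 34.67647539 223.48776269  22.        ] [ 40.57268513 225.56656626  26.        ] [ 63.41243385 225.411365    26.        ] [  3.25785078 253.28409518 223.59439798] remaining 2.001202939186868
```

{"method": "play_rows", "body": {
  "series": [
    [[-0.001, 0, 0.001], 0, 0],
    [[-0.002, 0, 0.002], 0, 0],
    [[-0.002, 0, 0.0034], 0, 0],
    [[-0.002, 0, 0.0034], 0, 0],
    [[-0.002, 0, 0.0034], 0, 0.3],
    [[-0.002, 0, 0.0034], 0, 0.4],
    [[-0.002, 0, 0.0034], 0, 0.5],
    [[-0.002, 0, 0.0034], 0, 0.6],
    [[-0.002, 0, 0.0034], 0, 0.7],
    [[-0.002, 0, 0.0034], 0, 0.8],
    [[-0.002, 0, 0.0034], 0, 0.9],
    [[-0.002, 0, 0.0034], 0, 1],
    [[-0.002, 0, 0.0034], 0, 1],
    [[-0.002, 0, 0.0034], 0, 1],
    [[-0.002, 0, 0.0034], 0, 1],
    [[-0.002, 0, 0.0034], 0, 1]
  ],
  "squeeze": 35
}}

```text
clock: 15.25
eef_pos: [550.9, 177.2, 46.2]
eef_rot: [-1.571, 0.001, -1.808]
wrist_force: [-26.4, 2.7, 36.5]
finger_gap: 23.5
```

{"method": "play_rows", "body": {
  "series": [
    [[0, 0, 0], 0, 1],
    [[0, 0, 0], 0, 1],
    [[0, 0, 0], 0, 1],
    [[0, 0, 0], 0, 1]
  ]
}}

```text
clock: 15.65
eef_pos: [550.6, 177.4, 46.3]
eef_rot: [-1.572, 0.001, -1.808]
wrist_force: [-6.5, -3.0, 3.2]
finger_gap: 23.4
```

```bash
python3 - <<'E'
from h import *
par=P("wrist"); im=shot("wrist","w4"); s=manip.read_state(); np.savez("w4.npz",K=par[0],R=par[1],t=par[2])
print(W2S(s["eef_pos"]), s["wrist_force"],s["finger_gap"])
a=cv2.resize(im[128:278,308:508,::-1],None,fx=4,fy=4,interpolation=cv2.INTER_CUBIC)
cv2.imwrite("pics/w4c.png",a)
sc=shot("scene","s4"); u,v=proj("scene",S2W((5,198,60))).astype(int); print(u,v)
cv2.imwrite("pics/s4c.png",cv2.resize(sc[v-90:v+60,u-100:u+100,::-1],None,fx=4,fy=4,interpolation=cv2.INTER_CUBIC))
E
```

```text
[  3.18577923 185.28587644  46.32067357] [-5.7677466  -2.28003032  4.38537448] 23.083976079171453
416 323
```

View pics/w4c.png

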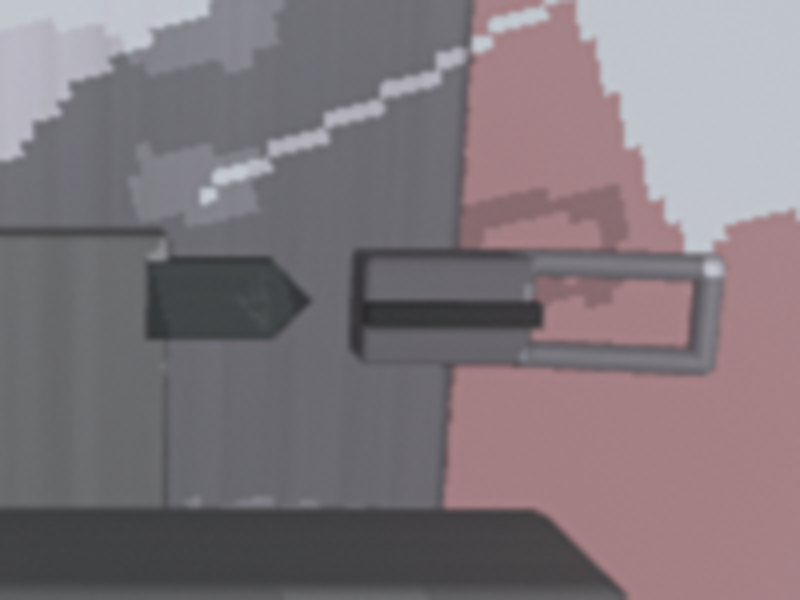

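View pics/s4c.png

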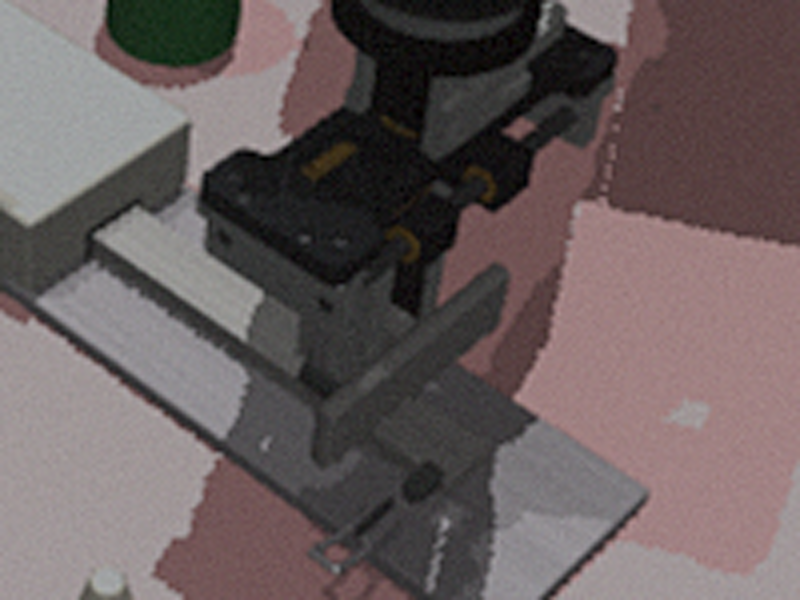

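The wrist crop shows the pointer tip at (311,300) and the rib at rows 314–315 (columns 363–542). The scene crop shows the fingers shut around the stem and lever. I'll compute the offset.

```bash
python3 - <<'E'
from h import *
z=np.load("w4.npz"); par=(z["K"],z["R"],z["t"]); f=lambda p:(308+(p[0]+.5)/4-.5,128+(p[1]+.5)/4-.5)
p=W2S(ray("wrist",f((311,300)),22,par)); a=W2S(ray("wrist",f((363,313.5)),26,par)); b=W2S(ray("wrist",f((542,315)),26,par))
print(p,a,b, "remaining",(a+b)[1]/2-p[1])
E
```

```text
[ 34.55850118 226.68289619  22.        ] [ 40.60480657 225.55074132  26.        ] [ 63.19823337 225.36140163  26.        ] remaining -1.2268247140514745
```

{"method": "play_rows", "body": {
  "series": [
    [[0.0006, 0, 0], 0, 1],
    [[0.0012, 0, 0], 0, 1],
    [[0.0012, 0, 0], 0, 1],
    [[0.0012, 0, 0], 0, 1],
    [[0.0012, 0, 0], 0, 1]
  ]
}}

```text
clock: 16.25
eef_pos: [550.3, 176.2, 46.3]
eef_rot: [-1.572, 0.001, -1.808]
wrist_force: [-3.4, -3.8, 1.8]
finger_gap: 23.1
```

```bash
python3 - <<'E'
from h import *
par=P("wrist"); im=shot("wrist","w5"); s=manip.read_state(); np.savez("w5.npz",K=par[0],R=par[1],t=par[2])
print(W2S(s["eef_pos"]), s["wrist_force"],s["finger_gap"])
cv2.imwrite("pics/w5c.png",cv2.resize(im[128:278,308:508,::-1],None,fx=4,fy=4,interpolation=cv2.INTER_CUBIC))
E
```

```text
[  3.19772181 183.98138458  46.32511836] [-3.84731962 -2.8763148   1.94052981] 23.371307460694428
```

View pics/w5c.png

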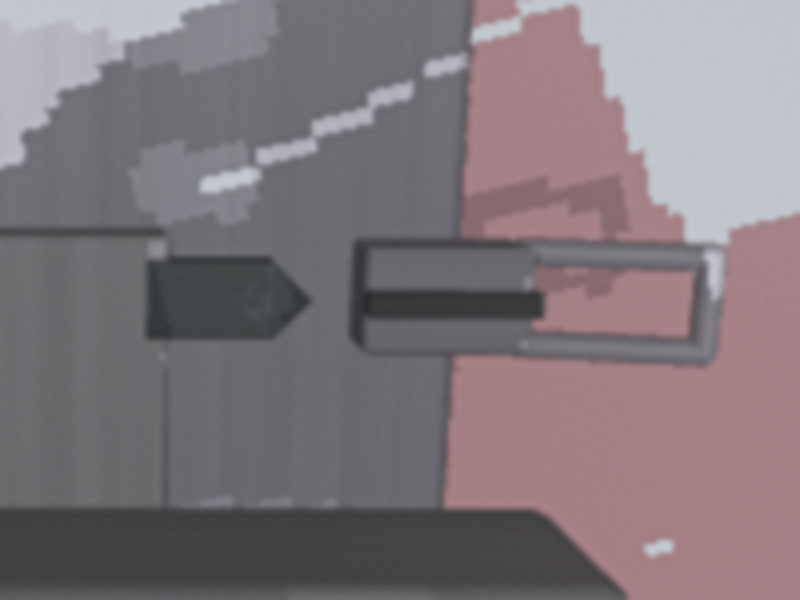

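The pointer tip is at (311,300) and the rib at rows 303–305. By interpolating the two earlier rays, the residual is about 0.1 mm. Gap and force are steady, so I'm handing in.

```bash
python3 - <<'E'
from h import *
z=np.load("w5.npz"); par=(z["K"],z["R"],z["t"]); f=lambda p:(308+(p[0]+.5)/4-.5,128+(p[1]+.5)/4-.5)
p=W2S(ray("wrist",f((311,300)),22,par)); a=W2S(ray("wrist",f((363,303)),26,par)); b=W2S(ray("wrist",f((543,305)),26,par))
r=(a+b)[1]/2-p[1]; print("remaining",r)
if abs(r)<0.8: print(manip.sign_off())
E
```

```text
remaining 0.07451698389633066
the job is handed in; nothing more can be done
None
```

The job is handed in, at about 16.3 s of the 51 s allowed; the sign-off gives no verdict.

- **Tin:** I lifted the metal tin off the deck by its handle and set it down at the stand's housing end, about 40 mm clear of it. A later top view showed it upright.
- **Leg:** I drew it out with open fingers. Squeezing the lever shut pushed the leg 1.2 mm past the mark, so I moved it back while still holding it. The last check put the pointer 0.07 mm from the middle of the clip's rib. The camera calibration is only good to about 2 mm, though the pointer and clip were measured in the same view.
- **Lever:** The fingers stopped at a 23.1–23.4 mm gap under a 35 N squeeze. That is slightly under the 24 mm given for stem and closed lever, so I took it as fully closed. I judged this from the gap and a scene view of the fingers shut round both, not from a direct view of the lever.
- **Forces:** As the lever closed, the measured wrist force rose to about 45 N, under the 120 N limit. I then relaxed it to about 5 N before the final check.

The arm kept away from the scoop, cone, dish and green tins, but I did not check them again at the end.

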